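# Fetch the blue tape roll from under the storeroom shelf with a reacher

## Robot

A 7-joint arm with a two-finger parallel gripper is mounted at the origin on the work surface. World frame = base frame: x ahead of the robot, y to its left, z up, the work surface at z = 0. Lengths are in m, angles in rad, forces in N, time in s.
With the tool pointing down it reaches from about 0.4 to 0.85 m from the base axis. Payload 4.5 kg.
Tool frame: the origin (TCP) lies at the very end of the fingers, on their centre line; the grasp point (between the pads) lies 19 mm behind it; z points along the fingers, y is the line along which they close (so a half turn about z gives the same grasp; the last joint's range is limited). The gripper opens to 88 mm and grips with 3 to 60 N. Pads are 18 mm wide; open, the fingers measure 123 mm over their backs; the gripper's body (75 mm by 187 mm) begins 45 mm behind the grasp point.
Start: joints at [1.159, 0.689, -0.195, 1.565, 0.157, 0.902, -0.215], TCP at [0.27, -0.564, 0.239] pointing down, gripper open.
Joint ranges: [-3.01, 3.01], [-0.46, 2.08], [-1.47, 1.51], [0.13, 2.56], [-1, 4.14], [0.04, 2.09], [-2.66, 2.66]. Speed limits (rad/s): [2.57, 2.57, 3.14, 3.14, 3.14, 3.14, 3.14].

## Interface

Orientations are given as a unit quaternion [x, y, z, w].
In Python, from plant import r gives the robot as it stands. The module is installed in compiled form; this text tells all that it offers.
- The arm moves only by the tool step_arm, never from a script. Its argument "increments" is a list of rows, each a list of 2 entries, a list of its own where there are three numbers: the shift along the world's x, y, z in cm, then the turn, a rotation vector about the world's x, y, z in degrees. A call has exactly 10 rows; each row shifts and turns the commanded pose from where the row before left it; what a row does not reach is not made up. A row lasts 1/10 s, in which the tool goes at most 50 mm and 8.59 degrees, less where a joint would pass 70% of its speed; a pose out of reach is approached as far as the arm can. A call is refused whole if a number of a shift passes 5 or a number of a turn 8.59, either way. A call with a gripper value outside its range is refused whole. "fingers" is the opening, from 0 (shut) to 1 (fully open), set as the call begins (left out, the last holds). The fingers move at their own pace and stop on an object; "grip_force" is the grip in N (left out, the last holds). Time passes only in rows, so rows that do not move let the fingers close, or fill a call up. It gives the time, the measured TCP pose, the force, the opening and the grip force at its end, in the units of the state.
- r.get_state(): the state, without advancing time (a new reading comes with each control period).
- r.snapshot(name): name is "scene" or "top" or "wrist"; returns (picture, depth): 384x512x3 uint8, red, green, blue; 384x512 float32, m along the optical axis (not along the pixel's ray), 0 where there is no reading.
- r.calibration(name): a dict with "fov_y" (degrees; the focal length in pixels is half the picture's height over the tangent of half this angle, whatever the lens; pixels are square), "cx", "cy" (the principal point, pixels), "R" (3x3) and "t" (3): a world point X has camera coordinates R X + t. Camera axes: x right, y down, z forward; pixel columns grow to the right and rows downward; lengths in m; the calibration is good to about 2 mm. A picture is of the moment at which its call begins: read the wrist's pose just before it. calibration takes no time and is no camera call; for the wrist camera it gives the pose at the moment of the call.
- r.finish_job(): hands the job in; it is judged then, once.
The state is a dict: "clock": time; "q": joint angles; "qd": joint speeds; "joint_torque": joint torques, N m; "tool_pos": TCP position; "eef_rot": TCP orientation; "contact_force": force on the tool from outside, world axes, zero at the start; "moment": the same for the moment, N m; "opening": opening from 0.0 (shut) to 1.0 (fully open); "finger_force": force on a finger pad.
Only numpy, scipy, OpenCV 4.12 (cv2) and the standard library are available. Lean on these libraries where they do the work, as an engineer would, in place of code of your own. Each camera call takes 0.05 s, during which the arm holds its last target. There are 200 camera calls.

## Task

The blue tape roll has ended up under the low wire shelf, where no hand fits. Take the orange reacher by its grip and trigger, slide its open jaws around the blue roll, squeeze the trigger so that the jaws close on it, draw it out onto the open table until it is 5 to 15 cm clear of the shelf's front edge, and let go, leaving the roll standing flat on its face and the reacher lying flat with its trigger sprung back. Do not touch the roll with the fingers and leave the brown roll beside it where it is.

Things in the scene. Friction and masses are not known exactly. Their poses are not given: they have to be found in the camera images.
- reacher: Orange pistol reacher, 335 mm, 0.22 kg, lying on its side. Origin on the table midway between grip and trigger: hold it there. x along the tube to the jaws, y to the grip's free end. Squeeze along x black grip (rear face x -30 mm, 34 high) and red trigger (front face x +28, y -22..38, z 5..31): 58 mm wide, 40 squeezed. Housing 33 high at y below -36. 16 mm tube at y -45.
- jaws (a point): Point on the reacher where the roll should be held: at x 275, y -45, z 0 mm of reacher. Two jaws with rubber pads, 5 to 33 mm high, run from 50 mm behind it to 26 mm ahead. Open: 75 mm apart here, 88 at the tips, 104 wide over all. A two-sided squeeze pushes grip and jaws ahead by half the trigger's travel.
- trigger (a joint): Travel of the trigger towards the grip, m: 0 released (jaws wide open), about 0.013 with the jaws shut on a tape roll, 0.018 fully squeezed on nothing; both jaws move in proportion. A spring returns it (4 N at rest, 8 N at 0.015), so a 1 to 3 mm squeeze holds the reacher with its jaws still open.
- blue_roll: Blue tape roll, the one to fetch, 44 mm across and 36 mm high, about 45 g, standing flat on the table (axis upright) under the shelf. Origin at the centre of its underside, z up.
- brown_roll: Brown tape roll of the same size under the shelf beside the blue one, at least 100 mm away between centres; to be left alone. Origin at the centre of its underside.
- shelf: Fixed steel wire shelf on the table, 440 mm long (own x), 240 deep (own y), 100 mm clear height under the deck. Origin on the table under its middle; the front edge, at y = -120 mm, faces -y towards the reacher. 20 mm posts only at the corners (x +-210, y +-110). Stock stands on the deck's rear half, up to 185 mm above the table.
There are look-alikes about, which are no part of the job. What is shaped like the blue_roll but purple or yellow is not meant.

How it is judged:
By the outcome, as a careful person would: the job done as asked, in the order asked, and still so for the second after the job is handed in, with the robot touching nothing.
It also fails if it takes over 48 s, if anything falls off the work surface, if the arm or the gripper's body presses on something with over 40 N, if the wrist force passes 120 N, or if a joint passes its speed limit or range.

## Working session

There is one attempt and no reset: what is moved stays moved. The work goes in short steps, Python scripts to look and compute and a tool call to move; the robot and the scene stay as the last step left them, time stands still between calls to the robot, and variables do not carry over. Pictures are saved under pics/ and viewed, at most 10 in all, crops included, and the job is handed in when it is done.

Besides the shell and the picture viewer there is one more tool, called as a command line: name --argument value ..., lists and objects as JSON in quotes. step_arm: Moves the arm, as the interface text tells. Its arguments: {"type":"object","properties":{"increments":{"type":"array","items":{"type":"array"}},"fingers":{"type":"number"},"grip_force":{"type":"number"}},"required":["increments"]}

```bash
mkdir -p pics; cat > h.py <<'E'
from plant import r
import numpy as np, cv2
def cal(n):
    c=r.calibration(n); f=192/np.tan(np.radians(c['fov_y'])/2)
    return c,f
def ray(n,u,v,z,c=None):
    c,f=c or cal(n); R=np.array(c['R']);t=np.array(c['t'])
    d=R.T@np.array([(u-c['cx'])/f,(v-c['cy'])/f,1]); o=-R.T@t
    return o+d*(z-o[2])/d[2]
def proj(n,X,c=None):
    c,f=c or cal(n); p=np.array(c['R'])@X+np.array(c['t'])
    return c['cx']+f*p[0]/p[2],c['cy']+f*p[1]/p[2]
def cloud(n,dep,c=None):
    c,f=c or cal(n); v,u=np.mgrid[:384,:512]
    P=np.stack([(u-c['cx'])/f*dep,(v-c['cy'])/f*dep,dep],-1)
    return (P-np.array(c['t']))@np.array(c['R'])
E
python3 - <<'E'
from h import *
a,d=r.snapshot('scene'); b,e=r.snapshot('top')
np.savez('s0.npz',a=a,d=d,b=b,e=e)
cv2.imwrite('pics/scene0.png',a[...,::-1]); cv2.imwrite('pics/top0.png',b[...,::-1])
s=r.get_state(); print(s['clock'],s['tool_pos'],s['eef_rot'],s['opening'])
for n in('scene','top'):
    c,f=cal(n);print(n,f,c['cx'],c['cy'],-np.array(c['R']).T@c['t'])
E
```

```text
0.1 [ 0.26920676 -0.56343904  0.2380103 ] [ 9.75255099e-01  2.21081092e-01 -2.18273688e-04 -7.71208978e-04] 0.9992222834281073
scene 460.86515733209615 253.1146541465784 191.42252327310712 [1.46846856 0.14972824 0.8152475 ]
top 440.8847479624901 256.62660686671245 195.08487245812486 [0.47296222 0.05112966 1.17847425]
```

View pics/scene0.png

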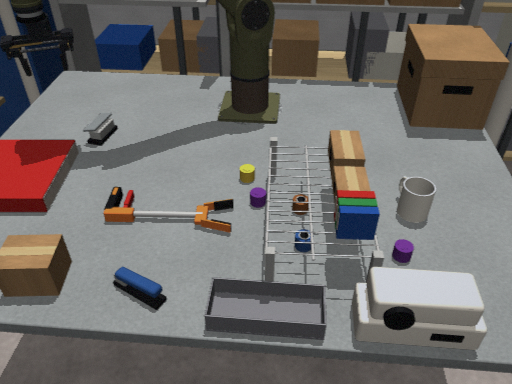

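View pics/top0.png

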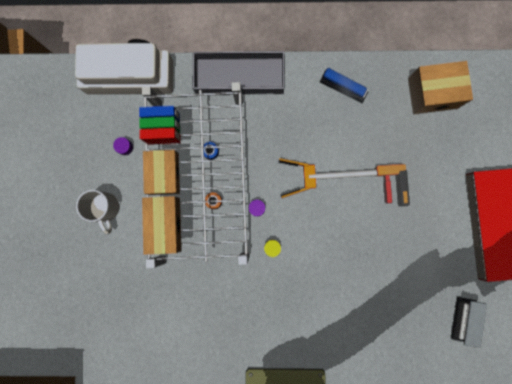

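```bash
python3 - <<'E'
from h import *
z=np.load('s0.npz')
def blobs(n,img,lo,hi,zs,amin=15):
    m=cv2.inRange(cv2.cvtColor(img,cv2.COLOR_RGB2HSV),lo,hi)
    k,_,st,ce=cv2.connectedComponentsWithStats(m)
    for i in range(1,k):
        if st[i,4]>=amin: print('  ',ce[i].round(1),st[i],np.round([*ray(n,*ce[i],zs)[:2]],3))
for n,im in(('scene',z['a']),('top',z['b'])):
    for nm,lo,hi,zz in(('blue',(105,120,40),(122,255,255),.03),('brown',(5,120,40),(14,255,255),.03),('purple',(130,100,40),(150,255,255),.03),('yellow',(26,150,80),(34,255,255),.03),('red',(0,180,60),(4,255,255),.03)):
        print(n,nm);blobs(n,im,lo,hi,zz)
# shelf posts (front, rear) on top view at z=0.1, tube ends
for p in((237,87),(243,260),(147,91),(151,264)):print('post',p,ray('top',*p,.11).round(3), 'depth pt',cloud('top',z['e'])[p[1],p[0]].round(3))
C=cloud('top',z['e'])
for p in((320,176.5),(365,174.5)):print('tube',ray('top',*p,.02).round(3))
for p in((390,189),(402,188),(389,168),(306,177)):print(p,C[p[1],p[0]].round(3))
big=cv2.resize(np.hstack([z['b'][120:220,180:300],z['b'][140:240,300:420]]),None,fx=3.3,fy=3.3,interpolation=cv2.INTER_CUBIC)
cv2.imwrite('pics/crop0.png',big[...,::-1]);print(big.shape)
E
```

```text
scene blue
   [ 1.5 29.7] [ 0 20  6 17 54] [-0.573 -1.229]
   [21.6 28.4] [17 22 10 13 73] [-0.598 -1.143]
   [125.1  46.1] [  95   24   60   46 2330] [-0.431 -0.589]
   [10.5 92.3] [   0   47   30   89 1498] [ 0.028 -0.873]
   [44.4 67.7] [ 27  49  36  45 627] [-0.186 -0.843]
   [357.  222.1] [ 336  206   43   33 1247] [0.612 0.328]
   [300.4 238. ] [295 232  15  10  50] [0.68  0.189]
   [302.4 247. ] [295 243  16   9 108] [0.709 0.194]
   [138.3 281.7] [115 267  47  31 644] [ 0.846 -0.159]
scene brown
   [350. 190.] [343 190  15   1  15] [0.486 0.32 ]
   [299.8 197. ] [293 194  15   8  33] [0.528 0.186]
   [344.  197.1] [337 197  15   2  15] [0.517 0.302]
   [208.7 207.7] [203 203  12  17  71] [ 0.592 -0.047]
   [300.2 206. ] [293 203  15   7  99] [0.564 0.187]
   [119.1 216.6] [104 208  31  14 274] [ 0.645 -0.267]
   [299.3 212.9] [295 212  10   3  16] [0.591 0.185]
   [213.3 225. ] [194 219  37  13 245] [ 0.654 -0.025]
scene purple
   [257.7 196.9] [250 188  16  19 264] [0.537 0.075]
   [402.5 250.5] [393 239  21  24 373] [0.7   0.426]
scene yellow
   [246.7 168.4] [240 164  14  
[... 714 characters left out ...]
  [256.5 207.4] [249 199  16  17 216] [0.518 0.074]
top yellow
   [272.2 247.8] [265 240  16  17 208] [0.414 0.033]
top red
   [157.3 133.8] [140 128  35  14 383] [0.714 0.336]
   [495.5 220.4] [ 474  169   38  112 3417] [ 0.483 -0.542]
post (237, 87) [0.813 0.12  0.11 ] depth pt [0.808 0.119 0.126]
post (243, 260) [0.388 0.105 0.11 ] depth pt [0.39  0.104 0.129]
post (147, 91) [0.805 0.343 0.11 ] depth pt [0.799 0.339 0.127]
post (151, 264) [0.379 0.327 0.11 ] depth pt [0.381 0.322 0.128]
tube [ 0.6   -0.094  0.02 ]
tube [ 0.604 -0.212  0.02 ]
(390, 189) [ 0.565 -0.272  0.036]
(402, 188) [ 0.567 -0.301  0.04 ]
(389, 168) [ 0.62  -0.271  0.034]
(306, 177) [ 0.598 -0.056  0.027]
(330, 792, 3)
```

View pics/crop0.png

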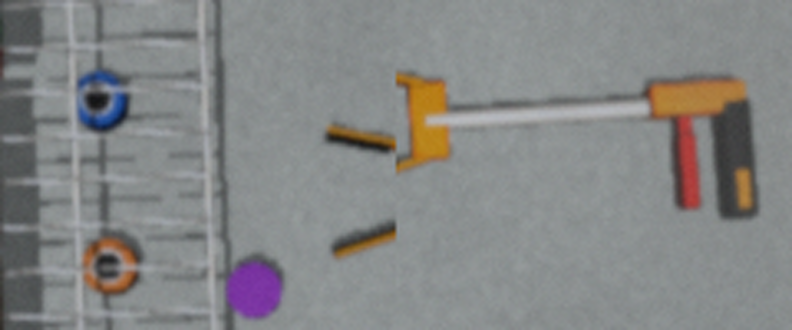

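Blue roll: crop (100,100), i.e. top (210,150). The look-alikes are brown (213,200), purple (257,207) and (122,145), yellow (272,248), and the blue stapler (344,82) and book (156,111), so the choice is the blue ring under the shelf. The reacher lies with its tube toward +y, yawed about 93°, with trigger and grip near top (390–408,189).

step_arm --increments '[[[3,2.7,-0.8],[0,0,-4.4]],[[3,2.7,-0.8],[0,0,-4.4]],[[3,2.7,-0.8],[0,0,-4.4]],[[3,2.7,-0.8],[0,0,-4.4]],[[3,2.7,-0.8],[0,0,-4.4]],[[3,2.7,-0.8],[0,0,0]],[[3,2.7,-0.8],[0,0,0]],[[3,2.7,-0.8],[0,0,0]],[[3,2.7,-0.8],[0,0,0]],[[2.5,2.7,-0.8],[0,0,0]]]' --fingers 1.0

```text
clock: 1.1
tool_pos: [0.566, -0.2922, 0.158]
eef_rot: [1.0, 0.031, 0.0, -0.0]
contact_force: [-0.0, -0.7, 0.6]
opening: 0.998
finger_force: 0.0
```

```bash
python3 - <<'E'
from h import *
for nm,p in(('blue',(210.4,150.4)),('brown',(213,200.3))):print(nm,ray('top',*p,.036).round(4))
print('orig',ray('top',397.3,188.8,.032).round(4))
print('jawtipmid',ray('top',280.6,177.9,.03).round(4),'trigend',ray('top',388,203,.03).round(4))
s=r.get_state();c=cal('wrist');a,d=r.snapshot('wrist');print(s['tool_pos'],s['eef_rot'])
np.savez('w1.npz',a=a,d=d,R=c[0]['R'],t=c[0]['t'],k=[c[1],c[0]['cx'],c[0]['cy']])
cv2.imwrite('pics/w1.png',a[...,::-1])
E
```

```text
blue [0.6677 0.1942 0.036 ]
brown [0.5367 0.1867 0.036 ]
orig [ 0.5655 -0.2916  0.032 ]
jawtipmid [0.5952 0.0105 0.03  ] trigend [ 0.5288 -0.2674  0.03  ]
[ 0.56599347 -0.29217917  0.15800722] [ 9.99509641e-01  3.13119410e-02  3.05893254e-05 -1.99373113e-04]
```

View pics/w1.png

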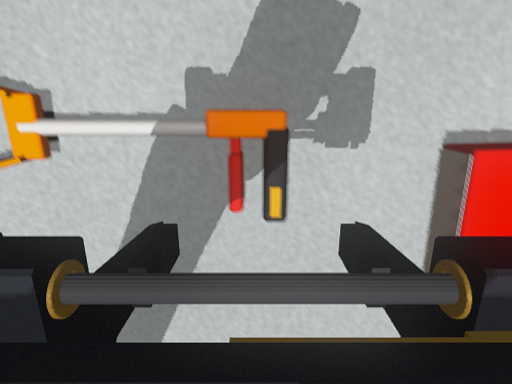

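The wrist view shows the trigger at (236,175), the grip at (276,175) and the tube from (35,128) to (205,124). I'll convert those.

```bash
python3 - <<'E'
from h import *
c=cal('wrist')
for nm,p,z in(('trig front',(230,175),.031),('grip rear',(287.5,175),.034),('trig end',(236,211),.031),('tubeA',(50,127.5),.02),('tubeB',(200,124.5),.02),('trig top',(236,140),.031)):
    print(nm,ray('wrist',*p,z,c).round(4))
E
```

```text
trig front [ 0.5766 -0.2543  0.031 ]
grip rear [ 0.5813 -0.3089  0.034 ]
trig end [ 0.5405 -0.2619  0.031 ]
tubeA [ 0.6079 -0.0788  0.02  ]
tubeB [ 0.6212 -0.2225  0.02  ]
trig top [ 0.6102 -0.2583  0.031 ]
```

```bash
python3 - <<'E'
from h import *
w=np.load('w1.npz');z=np.load('s0.npz')
C=cloud('wrist',w['d']);T=cloud('top',z['e']);S=cloud('scene',z['d'])
for p in((230,40),(60,200),(400,100),(236,175),(276,175),(245,122),(100,60)):print('w',p,np.median(C[p[1]-1:p[1]+2,p[0]-1:p[0]+2].reshape(-1,3),0).round(4))
for p in((390,189),(402,188),(389,168),(450,250),(330,220),(256,300),(60,300),(350,130)):print('t',p,np.median(T[p[1]-1:p[1]+2,p[0]-1:p[0]+2].reshape(-1,3),0).round(4))
for p in((128,200),(119,211),(115,196),(300,110),(60,100),(180,300)):print('s',p,np.median(S[p[1]-1:p[1]+2,p[0]-1:p[0]+2].reshape(-1,3),0).round(4))
# extents of trigger in depth clouds by red mask
for n,im,CL in(('w',w['a'],C),('t',z['b'],T),('s',z['a'],S)):
    h=cv2.cvtColor(im,cv2.COLOR_RGB2HSV); m=((h[...,0]<5)|(h[...,0]>174))&(h[...,1]>150)&(h[...,2]>50)
    P=CL[m]; k=(abs(P[:,0]-.57)<.08)&(abs(P[:,1]+.265)<.04)&(P[:,2]>.024)&(P[:,2]<.045)
    P=P[k]; print(n,len(P),np.percentile(P,[3,50,97],axis=0).round(4).tolist())
c=cal('wrist')[0]; print(np.array(c['R']).round(3),-np.array(c['R']).T@c['t'],c['cx'],c['cy'],c['fov_y'])
E
```

```text
w (230, 40) [ 7.004e-01 -2.455e-01 -3.000e-04]
w (60, 200) [ 5.275e-01 -6.630e-02  2.000e-04]
w (400, 100) [ 0.6582 -0.4175 -0.0019]
w (236, 175) [ 0.5768 -0.26    0.0301]
w (276, 175) [ 0.5802 -0.2982  0.0326]
w (245, 122) [ 0.6272 -0.2657  0.032 ]
w (100, 60) [ 0.6738 -0.1214  0.0007]
t (390, 189) [ 0.5649 -0.2728  0.0315]
t (402, 188) [ 0.5672 -0.3017  0.0358]
t (389, 168) [ 0.6196 -0.271   0.0339]
t (450, 250) [ 0.4059 -0.4344  0.0025]
t (330, 220) [ 0.4854 -0.1216  0.0008]
t (256, 300) [0.275  0.0759 0.0008]
t (60, 300) [0.2743 0.5968 0.0007]
t (350, 130) [ 0.7271 -0.1777  0.0019]
s (128, 200) [ 0.58   -0.2648  0.0276]
s (119, 211) [ 0.6265 -0.2723  0.0312]
s (115, 196) [ 0.5687 -0.3015  0.0307]
s (300, 110) [ 0.0049  0.181  -0.003 ]
s (60, 100) [ 0.0057 -0.7043 -0.0043]
s (180, 300) [ 0.8609 -0.0673 -0.002 ]
w 842 [[0.5434, -0.2661, 0.0257], [0.5757, -0.2594, 0.0295], [0.6085, -0.2536, 0.0312]]
t 93 [[0.5358, -0.273, 0.0269], [0.5627, -0.2672, 0.0315], [0.5993, -0.2631, 0.0362]]
s 79 [[0.5386, -0.2738, 0.0247], [0.5691, -0.2669, 0.0275], [0.5941, -0.2613, 0.0303]]
[[ 0.072 -0.997 -0.008]
 [-0.961 -0.071  0.266]
 [-0.266 -0.012 -0.964]] [ 0.63994172 -0.27934308  0.303324  ] 258.61192222285507 188.91645642549176 66.82727530989976
```

```bash
python3 - <<'E'
from h import *
from scipy.spatial.transform import Rotation as Ro
s=r.get_state();R=Ro.from_quat(s['eef_rot']).as_matrix();p=np.array(s['tool_pos'])
for q in((0,0,0),(0,.044,0),(0,-.044,0),(.009,.044,0),(-.009,.044,0),(.009,-.044,0),(-.009,-.044,0)):print(q,(p+R@np.array(q)).round(3),np.round(proj('wrist',p+R@np.array(q)),1))
E
```

```text
(0, 0, 0) [ 0.571 -0.284  0.157] [259.6 239. ]
(0, 0.044, 0) [ 0.574 -0.328  0.156] [339.8 239.1]
(0, -0.044, 0) [ 0.568 -0.24   0.157] [179.5 239. ]
(0.009, 0.044, 0) [ 0.583 -0.327  0.156] [341.1 223.8]
(-0.009, 0.044, 0) [ 0.565 -0.328  0.156] [338.6 253.9]
(0.009, -0.044, 0) [ 0.577 -0.239  0.157] [178.3 223.7]
(-0.009, -0.044, 0) [ 0.559 -0.241  0.157] [180.7 253.8]
```

step_arm --increments '[[[0,0,-2],[0,0,0]],[[0,0,-2],[0,0,0]],[[0,0,-2],[0,0,0]],[[0,0,-2],[0,0,0]],[[0,0,-2],[0,0,0]],[[0,0,0],[0,0,0]],[[0,0,0],[0,0,0]],[[0,0,0],[0,0,0]],[[0,0,0],[0,0,0]],[[0,0,0],[0,0,0]]]'

```text
clock: 2.15
tool_pos: [0.565, -0.2942, 0.0597]
eef_rot: [1.0, 0.031, 0.001, 0.0]
contact_force: [0.5, -0.2, 0.8]
opening: 1.001
finger_force: 0.0
```

```bash
python3 - <<'E'
from h import *
s=r.get_state();a,d=r.snapshot('wrist');print(s['tool_pos'],s['eef_rot'])
np.savez('w2.npz',a=a,d=d);cv2.imwrite('pics/w2.png',a[...,::-1])
E
```

```text
[ 0.56503667 -0.29419099  0.05967758] [9.99522272e-01 3.08963412e-02 7.03877699e-04 3.85788419e-04]
```

View pics/w2.png

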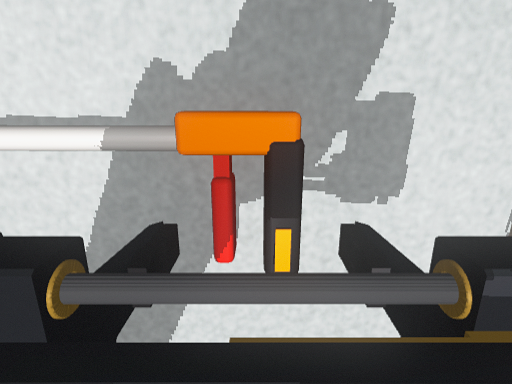

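The wrist view now shows the trigger at (223,220), v 155–262, and the grip at (283,205). Both lie between the finger tips at u 179 and 340. The earlier mismatch came from the arm still settling, so I'll re-measure.

```bash
python3 - <<'E'
from h import *
s=r.get_state();print(s['tool_pos'],s['eef_rot'])
C=cloud('wrist',np.load('w2.npz')['d']);c=cal('wrist')
for p in((230,200),(285,200),(60,200),(240,130)):print(C[p[1],p[0]].round(4))
for nm,p,z in(('trig front',(212,215),.031),('grip rear',(303,215),.034),('trig end',(225,261),.031),('tubeA',(10,137.5),.025),('tubeB',(170,138.5),.025),('trig front top',(212,180),.031),('trig front bot',(214.5,255),.031),('grip rear top',(303,150),.034),('grip rear b',(301,260),.034)):
    print(nm,ray('wrist',*p,z,c).round(4))
E
```

```text
[ 0.56492553 -0.29411043  0.05950544] [9.99521422e-01 3.09275529e-02 5.65417877e-04 3.05503785e-04]
[ 0.5768 -0.2747  0.03  ]
[ 0.5801 -0.3091  0.0337]
[ 0.5597 -0.1472  0.0016]
[ 0.621  -0.2792  0.0333]
trig front [ 0.5663 -0.2636  0.031 ]
grip rear [ 0.571  -0.3212  0.034 ]
trig end [ 0.534  -0.2729  0.031 ]
tubeA [ 0.6071 -0.1377  0.025 ]
tubeB [ 0.6126 -0.2359  0.025 ]
trig front top [ 0.5894 -0.2632  0.031 ]
trig front bot [ 0.538  -0.2658  0.031 ]
grip rear top [ 0.6118 -0.317   0.034 ]
grip rear b [ 0.5395 -0.3231  0.034 ]
```

step_arm --increments '[[[0.5,0.2,-0.6],[0,0,0]],[[0,0,-1],[0,0,0]],[[0,0,-1],[0,0,0]],[[0,0,-1],[0,0,0]],[[0,0,-1],[0,0,0]],[[0,0,-0.9],[0,0,0]],[[0,0,0],[0,0,0]],[[0,0,0],[0,0,0]],[[0,0,0],[0,0,0]],[[0,0,0],[0,0,0]]]'

```text
clock: 3.2
tool_pos: [0.5699, -0.2922, 0.0043]
eef_rot: [1.0, 0.031, 0.0, 0.0]
contact_force: [0.1, -0.6, 0.0]
opening: 1.002
finger_force: 0.0
```

step_arm --increments '[[[0,0,0],[0,0,0]],[[0,0,0],[0,0,0]],[[0,0,0],[0,0,0]],[[0,0,0],[0,0,0]],[[0,0,0],[0,0,0]],[[0,0,0],[0,0,0]],[[0,0,0],[0,0,0]],[[0,0,0],[0,0,0]],[[0,0,0],[0,0,0]],[[0,0,0],[0,0,0]]]' --fingers 0.63 --grip_force 12

```text
clock: 4.2
tool_pos: [0.5695, -0.2922, 0.0038]
eef_rot: [1.0, 0.031, 0.0, 0.0]
contact_force: [0.1, -1.8, 1.0]
opening: 0.631
finger_force: 5.3
```

```bash
python3 - <<'E'
from h import *
z=np.load('s0.npz')
for p in((302.5,238),(302.5,236)):print('scene blue',ray('scene',*p,.036).round(4))
s=r.get_state();print(s['tool_pos'],s['opening'],s['finger_force'],s['contact_force'])
E
```

```text
scene blue [0.6857 0.1938 0.036 ]
scene blue [0.679  0.1938 0.036 ]
[ 0.56951398 -0.29215829  0.00379922] 0.6306127280253377 5.347703290753998 [ 0.08417357 -1.80817667  0.96260244]
```

```bash
python3 - <<'E'
from h import *
z=np.load('s0.npz')
for n,im,d in(('scene',z['a'],z['d']),('top',z['b'],z['e'])):
    C=cloud(n,d);h=cv2.cvtColor(im,cv2.COLOR_RGB2HSV)
    m=(h[...,0]>100)&(h[...,0]<126)&(h[...,1]>90)&(abs(C[...,0]-.67)<.05)&(abs(C[...,1]-.195)<.05)
    for lo,hi in((.004,.028),(.03,.045)):
        P=C[m&(C[...,2]>lo)&(C[...,2]<hi)]; print(n,lo,len(P),np.percentile(P,[2,50,98],axis=0).round(3).tolist() if len(P) else '')
big=cv2.resize(z['a'][180:270,240:340],None,fx=5,fy=5,interpolation=cv2.INTER_CUBIC);cv2.imwrite('pics/cs.png',big[...,::-1])
E
```

```text
scene 0.004 101 [[0.677, 0.177, 0.005], [0.692, 0.194, 0.014], [0.697, 0.213, 0.026]]
scene 0.03 69 [[0.654, 0.177, 0.031], [0.684, 0.19, 0.034], [0.694, 0.209, 0.037]]
top 0.004 9 [[0.649, 0.176, 0.006], [0.658, 0.181, 0.02], [0.694, 0.2, 0.027]]
top 0.03 105 [[0.648, 0.177, 0.032], [0.661, 0.193, 0.037], [0.69, 0.211, 0.041]]
```

View pics/cs.png

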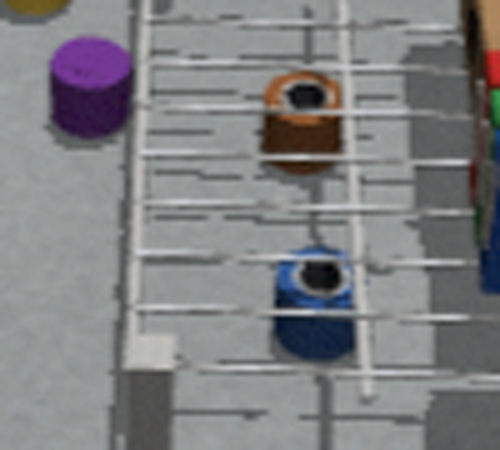

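step_arm --increments '[[[0.1,0.3,0],[0,0,0]],[[0.2,0.5,0],[0,0,0]],[[0.4,0.8,0],[0,0,0]],[[0.4,0.8,0],[0,0,0]],[[0.4,0.8,0],[0,0,0]],[[0.4,0.8,0],[0,0,0]],[[0.4,0.8,0],[0,0,0]],[[0.4,0.8,0],[0,0,0]],[[0.4,0.7,0],[0,0,0]],[[0.4,0.7,0],[0,0,0]]]'

```text
clock: 5.2
tool_pos: [0.6047, -0.2215, 0.0038]
eef_rot: [1.0, 0.031, -0.0, 0.0]
contact_force: [-0.4, -3.1, 2.3]
opening: 0.633
finger_force: 5.8
```

step_arm --increments '[[[0.4,0.8,0],[0,0,0]],[[0.4,0.8,0],[0,0,0]],[[0.4,0.8,0],[0,0,0]],[[0.4,0.8,0],[0,0,0]],[[0.4,0.8,0],[0,0,0]],[[0.4,0.8,0],[0,0,0]],[[0.4,0.8,0],[0,0,0]],[[0.4,0.8,0],[0,0,0]],[[0.3,0.6,0],[0,0,0]],[[0.1,0.3,0],[0,0,0]]]'

```text
clock: 6.2
tool_pos: [0.6412, -0.1479, 0.0038]
eef_rot: [1.0, 0.031, 0.0, -0.0]
contact_force: [-0.4, -3.9, 3.7]
opening: 0.633
finger_force: 6.2
```

```bash
python3 - <<'E'
from h import *
s=r.get_state();print(s['clock'],s['tool_pos'],s['eef_rot'],s['opening'],s['finger_force'],s['contact_force'])
b,e=r.snapshot('top');np.savez('s1.npz',b=b,e=e)
cv2.imwrite('pics/t1.png',cv2.resize(b[110:220,180:400],None,fx=3.6,fy=3.6,interpolation=cv2.INTER_CUBIC)[...,::-1])
E
```

```text
6.2 [ 0.64123232 -0.1479008   0.00380232] [ 9.99506478e-01  3.14106457e-02  4.08567660e-04 -7.29308521e-05] 0.6330970185394964 6.220320848515257 [-0.4404605  -3.9309172   3.72081832]
```

View pics/t1.png

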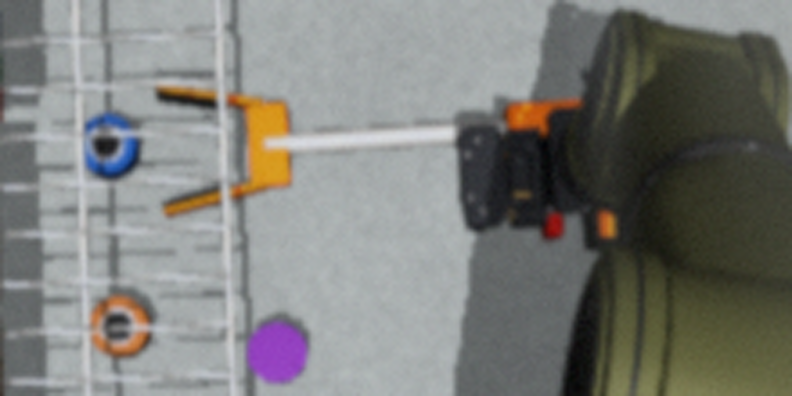

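The crop shows jaw tips at (158,93) and (166,210), with their middle at (162,151) and the blue roll at (110,146). It is well lined up, needing about 4 mm more +x and about 59 mm of +y.

step_arm --increments '[[[0.1,0.4,0],[0,0,0]],[[0.1,0.7,0],[0,0,0]],[[0.1,0.8,0],[0,0,0]],[[0.1,0.8,0],[0,0,0]],[[0,0.8,0],[0,0,0]],[[0,0.8,0],[0,0,0]],[[0,0.8,0],[0,0,0]],[[0,0.5,0],[0,0,0]],[[0,0.3,0],[0,0,0]],[[0,0,0],[0,0,0]]]'

```text
clock: 7.25
tool_pos: [0.6446, -0.0888, 0.0037]
eef_rot: [1.0, 0.031, -0.0, -0.0]
contact_force: [0.6, -0.5, 3.0]
opening: 0.631
finger_force: 4.9
```

```bash
python3 - <<'E'
from h import *
s=r.get_state();print(s['clock'],s['tool_pos'],s['opening'],s['finger_force'],s['contact_force'])
b,e=r.snapshot('top');np.savez('s2.npz',b=b,e=e)
cv2.imwrite('pics/t2.png',cv2.resize(b[110:220,160:320],None,fx=4.5,fy=4.5,interpolation=cv2.INTER_CUBIC)[...,::-1])
E
```

```text
7.25 [ 0.64456438 -0.08878604  0.0037302 ] 0.6308980952257938 4.881290659104707 [ 0.5953048  -0.47399965  3.03596497]
```

View pics/t2.png

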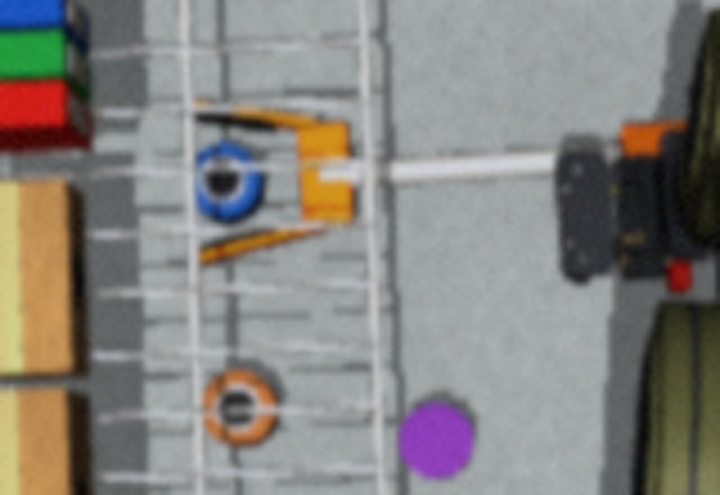

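The crop shows the blue roll at (228,181), centred between the jaws, with its near and far sides inside the tips (195–203). Now the squeeze.

step_arm --increments '[[[0,0.1,0],[0,0,0]],[[0,0.1,0],[0,0,0]],[[0,0.1,0],[0,0,0]],[[0,0,0],[0,0,0]],[[0,0,0],[0,0,0]],[[0,0,0],[0,0,0]],[[0,0,0],[0,0,0]],[[0,0,0],[0,0,0]],[[0,0,0],[0,0,0]],[[0,0,0],[0,0,0]]]' --fingers 0.56 --grip_force 20

```text
clock: 8.3
tool_pos: [0.6444, -0.0869, 0.0037]
eef_rot: [1.0, 0.031, -0.0, 0.0]
contact_force: [-0.3, -3.6, 3.7]
opening: 0.562
finger_force: 7.6
```

step_arm --increments '[[[0,0,0],[0,0,0]],[[0,0,0],[0,0,0]],[[0,0,0],[0,0,0]],[[0,0,0],[0,0,0]],[[0,0,0],[0,0,0]],[[0,0,0],[0,0,0]],[[0,0,0],[0,0,0]],[[0,0,0],[0,0,0]],[[0,0,0],[0,0,0]],[[0,0,0],[0,0,0]]]' --fingers 0.45 --grip_force 22

```text
clock: 9.3
tool_pos: [0.6445, -0.0869, 0.0037]
eef_rot: [1.0, 0.031, -0.0, -0.0]
contact_force: [0.4, -2.2, 2.5]
opening: 0.509
finger_force: 22.0
```

step_arm --increments '[[[0,-0.2,0],[0,0,0]],[[0,-0.4,0],[0,0,0]],[[0,-0.6,0],[0,0,0]],[[0,-0.8,0],[0,0,0]],[[0,-0.8,0],[0,0,0]],[[0,-0.8,0],[0,0,0]],[[0,-0.8,0],[0,0,0]],[[0,-0.8,0],[0,0,0]],[[0,-0.8,0],[0,0,0]],[[0,-0.8,0],[0,0,0]]]'

```text
clock: 10.3
tool_pos: [0.6444, -0.1556, 0.0037]
eef_rot: [1.0, 0.031, -0.0, -0.0]
contact_force: [0.4, 3.9, 3.4]
opening: 0.507
finger_force: 22.0
```

step_arm --increments '[[[0,-0.8,0],[0,0,0]],[[0,-0.8,0],[0,0,0]],[[0,-0.8,0],[0,0,0]],[[0,-0.8,0],[0,0,0]],[[0,-0.8,0],[0,0,0]],[[0,-0.8,0],[0,0,0]],[[0,-0.8,0],[0,0,0]],[[0,-0.8,0],[0,0,0]],[[0,-0.8,0],[0,0,0]],[[0,-0.8,0],[0,0,0]]]'

```text
clock: 11.3
tool_pos: [0.6444, -0.2356, 0.0037]
eef_rot: [1.0, 0.031, -0.0, -0.0]
contact_force: [0.2, 2.9, 3.5]
opening: 0.508
finger_force: 22.0
```

step_arm --increments '[[[0,-0.8,0],[0,0,0]],[[0,-0.8,0],[0,0,0]],[[0,-0.8,0],[0,0,0]],[[0,-0.8,0],[0,0,0]],[[0,-0.8,0],[0,0,0]],[[0,-0.8,0],[0,0,0]],[[0,-0.6,0],[0,0,0]],[[0,-0.3,0],[0,0,0]],[[0,0,0],[0,0,0]],[[0,0,0],[0,0,0]]]'

```text
clock: 12.3
tool_pos: [0.6443, -0.2933, 0.0038]
eef_rot: [1.0, 0.031, -0.0, 0.001]
contact_force: [1.1, 0.3, 2.3]
opening: 0.508
finger_force: 22.0
```

```bash
python3 - <<'E'
from h import *
s=r.get_state();print(s['clock'],s['tool_pos'],s['opening'],s['finger_force'],s['contact_force'])
b,e=r.snapshot('top');np.savez('s3.npz',b=b,e=e);a,d=r.snapshot('scene')
cv2.imwrite('pics/t3.png',np.vstack([cv2.resize(b[110:220,160:360],None,fx=3,fy=3,interpolation=cv2.INTER_CUBIC),cv2.resize(a[160:250,180:380],None,fx=3,fy=3,interpolation=cv2.INTER_CUBIC)])[...,::-1])
E
```

```text
12.3 [ 0.64427573 -0.29331903  0.00375087] 0.5084614410283305 22.00340133626014 [1.12415093 0.30843043 2.31883111]
```

View pics/t3.png

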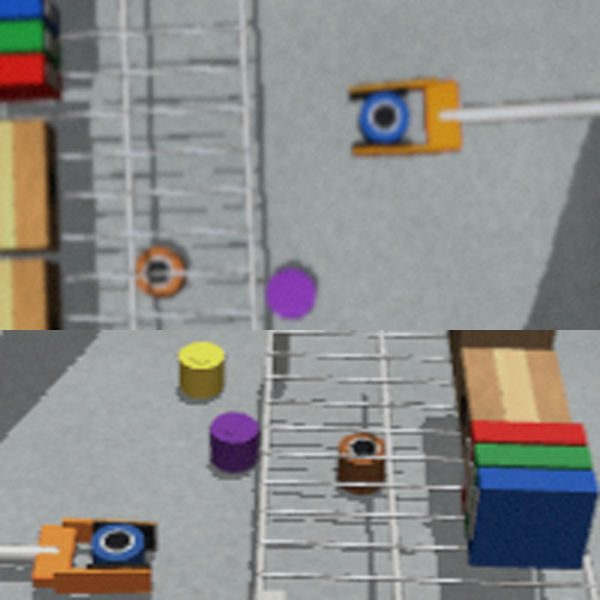

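The roll stands in the shut jaws on the open table at top (288,149), about 9 cm rim-clear of the edge, and the brown roll is unmoved. Releasing gently, then lifting.

step_arm --increments '[[[0,0,0],[0,0,0]],[[0,0,0],[0,0,0]],[[0,0,0],[0,0,0]],[[0,0,0],[0,0,0]],[[0,0,0],[0,0,0]],[[0,0,0],[0,0,0]],[[0,0,0],[0,0,0]],[[0,0,0],[0,0,0]],[[0,0,0],[0,0,0]],[[0,0,0],[0,0,0]]]' --fingers 0.63

```text
clock: 13.4
tool_pos: [0.6445, -0.2923, 0.0036]
eef_rot: [1.0, 0.031, 0.0, 0.0]
contact_force: [0.9, 1.5, -0.2]
opening: 0.628
finger_force: 4.0
```

step_arm --increments '[[[0,0,0],[0,0,0]],[[0,0,0],[0,0,0]],[[0,0,0],[0,0,0]],[[0,0,0],[0,0,0]],[[0,0,0],[0,0,0]],[[0,0,0],[0,0,0]],[[0,0,0],[0,0,0]],[[0,0,0],[0,0,0]],[[0,0,0],[0,0,0]],[[0,0,0],[0,0,0]]]' --fingers 1.0

```text
clock: 14.4
tool_pos: [0.6445, -0.2919, 0.0038]
eef_rot: [1.0, 0.031, -0.0, 0.0]
contact_force: [0.3, 0.0, -0.2]
opening: 0.998
finger_force: 0.0
```

step_arm --increments '[[[0,0,0.5],[0,0,0]],[[0,0,1],[0,0,0]],[[0,0,1.5],[0,0,0]],[[0,0,2],[0,0,0]],[[0,0,2],[0,0,0]],[[0,0,2],[0,0,0]],[[0,0,2],[0,0,0]],[[0,0,2],[0,0,0]],[[0,0,1],[0,0,0]],[[0,0,0],[0,0,0]]]'

```text
clock: 15.4
tool_pos: [0.6458, -0.2926, 0.1467]
eef_rot: [1.0, 0.031, 0.002, 0.001]
contact_force: [0.8, 0.5, -0.1]
opening: 0.997
finger_force: 0.0
```

step_arm --increments '[[[-3,-1,1],[0,0,0]],[[-3,-1,1],[0,0,0]],[[-3,-1,1],[0,0,0]],[[-3,-1,1],[0,0,0]],[[-3,-1,1],[0,0,0]],[[-2,-1,0],[0,0,0]],[[-1,0,0],[0,0,0]],[[0,0,0],[0,0,0]],[[0,0,0],[0,0,0]],[[0,0,0],[0,0,0]]]'

```text
clock: 16.4
tool_pos: [0.4662, -0.3507, 0.1934]
eef_rot: [0.999, 0.032, 0.0, -0.0]
contact_force: [-0.5, -0.1, 0.7]
opening: 1.001
finger_force: 0.0
```

```bash
python3 - <<'E'
from h import *
s=r.get_state();print(s['clock'],s['tool_pos'],s['opening'],s['contact_force'])
b,e=r.snapshot('top');a,d=r.snapshot('scene')
C=cloud('top',e);h=cv2.cvtColor(b,cv2.COLOR_RGB2HSV)
m=(h[...,0]>100)&(h[...,0]<126)&(h[...,1]>90)&(abs(C[...,0]-.67)<.06)&(abs(C[...,1])<.06)&(C[...,2]>.01)
P=C[m];print(len(P),np.percentile(P,[2,50,98],axis=0).round(3).tolist())
cv2.imwrite('pics/t4.png',np.vstack([cv2.resize(b[100:220,190:430],None,fx=2.5,fy=2.5,interpolation=cv2.INTER_CUBIC),cv2.resize(a[160:280,80:320],None,fx=2.5,fy=2.5,interpolation=cv2.INTER_CUBIC)])[...,::-1])
E
```

```text
16.4 [ 0.46619618 -0.35069322  0.19336568] 1.0008058737684775 [-0.49748779 -0.08578081  0.70260321]
141 [[0.649, -0.027, 0.031], [0.667, -0.007, 0.037], [0.691, 0.012, 0.042]]
```

View pics/t4.png

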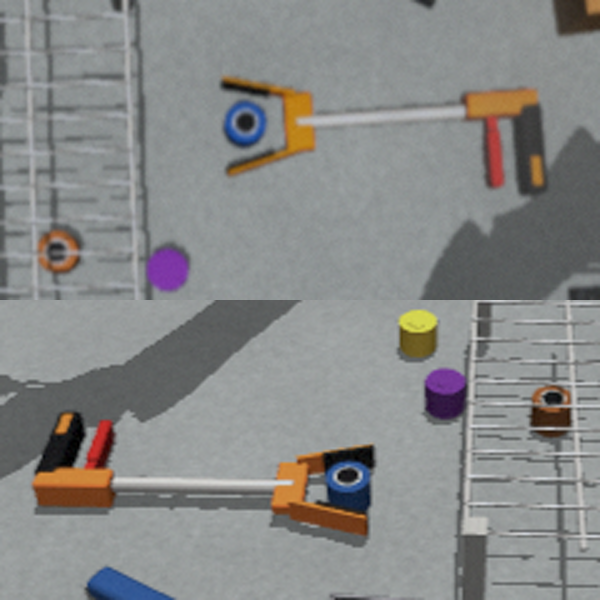

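The jaws are sprung open, and the blue roll stands flat at (0.668, -0.007), about 11 cm clear by its centre and 9 cm by its rim. The reacher lies flat, the brown roll is in place, and the arm is clear.

```bash
python3 -c "
from plant import r
print(r.finish_job())"
```

```text
the job is handed in; nothing more can be done
None
```

The job is handed in: the blue roll stands flat about 9 cm clear of the shelf's front edge, the reacher lies flat with its trigger sprung back, and the brown roll is where it was.

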